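# Wedge up a rocking bench centrifuge

## Robot

A 7-joint arm with a two-finger parallel gripper is mounted at the origin on the work surface. World frame = base frame: x ahead of the robot, y to its left, z up, the work surface at z = 0. Lengths are in m, angles in rad, forces in N, time in s.
With the tool pointing down it reaches from about 0.35 to 0.9 m from the base axis. Payload 8.1 kg.
Tool frame: the origin (TCP) lies at the very end of the fingers, on their centre line; the grasp point (between the pads) lies bot.grip_point_offset behind it (bot.grip_point_offset is the distance from the TCP to the grasp point, in m); z points along the fingers, y is the line along which they close (so a half turn about z gives the same grasp; the last joint's range is limited). The gripper opens to 85 mm and grips with 20 to 120 N. Pads are 22 mm wide; open, the fingers measure 114 mm over their backs; the gripper's body (76 mm by 85 mm) begins 54 mm behind the grasp point. The pads swing forward as they close: fully open they stand 13 mm farther back than shut.
Start: joints at [1.2, 0.434, 0.025, 1.573, -0.012, 1.134, -0.075], TCP at [0.165, -0.603, 0.231] pointing down, gripper open.
Joint ranges: [-2.62, 2.62], [-0.44, 2.09], [-1.27, 1.32], [0.08, 2.57], [-1.32, 4.46], [0.12, 2], [-2.74, 2.74]. Speed limits (rad/s): [2.22, 2.22, 3.01, 3.01, 3.14, 3.14, 3.14].

## Interface

Orientations are given as a rotation vector (axis times angle).
In Python, from plant import bot gives the robot as it stands.
- The arm moves only by the tool jog_arm, never from a script. Its argument "targets" is a list of rows, each a list of 7 numbers: the shift along the tool's x, y, z in cm, then the turn, a rotation vector about the tool's x, y, z in degrees, then the opening in per cent of the stroke, from 0 (shut) to 100 (fully open). In form: [[dx, dy, dz, wx, wy, wz, gripper], ...]. A call has 1 to 20 rows; each row shifts and turns the commanded pose from where the row before left it, along the tool's axes as they then stand; what a row does not reach is not made up. A row lasts 1/12 s, in which the tool goes at most 41.7 mm and 7.16 degrees, less where a joint would pass 70% of its speed; a pose out of reach is approached as far as the arm can. A call with a gripper value outside its range is refused whole. The fingers move at their own pace and stop on an object; "newtons" is the grip in N (left out, the last holds). Time passes only in rows, so rows that do not move let the fingers close. It gives the time, the measured TCP pose, the force, the opening and the grip force at its end, in the units of the state.
- bot.get_obs(): the state, without advancing time (a new reading comes with each control period).
- bot.grab_frame(name): name is "scene" or "top"; returns the picture (384x512x3 uint8, red, green, blue); there is no depth.
- bot.calibration(name): a dict with "camera_matrix" (3x3 intrinsics, pixels), "world_to_cam" (4x4, takes a point from world to camera coordinates). Camera axes: x right, y up, looking along -z (the intrinsics and any distortion apply to the point x, -y, -z); pixel columns grow to the right and rows downward; lengths in m; the calibration is good to about 2 mm. A picture is of the moment at which its call begins. calibration takes no time and is no camera call.
- bot.job_done(): hands the job in; it is judged then, once.
Trained networks look in the newest picture that a camera, given by its name, has taken for a name from the list of things; names that differ only in an ending like _2 or _b are one class to them, and where a whole thing is asked for, a point or a joint stands for the part that bears it (a point fixed in the world has none). Each returns a list of dicts, best first, with "confidence" (0 to 1); they miss things now and then, are a little off and sometimes report something else, mostly with a low value. They report only what shows in the picture. A call takes as long as a camera call. They do not tell look-alikes from the thing itself.
- bot.regions_of(camera, name): "pixels" (384x512 bool, what is visible of it) and "box" ([centre column, centre row, width, height] in pixels, round what is visible of it).
The state is a dict: "clock": time; "joints": joint angles; "joint_vel": joint speeds; "effort": joint torques, N m; "ee_pos": TCP position; "eef_rot": TCP orientation; "force": force on the tool from outside, world axes, zero at the start; "moment": the same for the moment, N m; "opening": finger opening in m; "finger_force": force on a finger pad.
Only numpy, scipy, OpenCV 4.12 (cv2) and the standard library are available. Lean on these libraries where they do the work, as an engineer would, in place of code of your own. Each camera call takes 0.05 s, during which the arm holds its last target. There are 200 camera calls.

## Task

The small bench centrifuge rocks because the foot under its far right corner is too short. With the fingertips push the rubber wedge across the bench, thin end first, under that foot until it is snug and the machine stands level and no longer rocks, without picking the wedge up, shoving the centrifuge out of place or disturbing the other things. Test it by pressing firmly down on the corner cap above that foot, and finish while still holding that press, the machine staying level under it.

Things in the scene. Friction and masses are not known exactly. Their poses are not given: they have to be found in the camera images.
- centrifuge: White bench centrifuge, 210 x 210 mm, 2 to 3 kg, loose. Flat top 80 mm above the bench; round lid 148 mm wide, to 98 mm, in the middle. Four square 24 mm rubber feet, 22 mm high, at x, y = +-80 mm; the one at (+80, -80) is too short. Origin: centre of its underside at the level of the long feet's soles (the bench); z up, -x its control side towards the robot, -y its right side.
- foot_spot (a point): Point on the short foot's axis, level with the long feet's soles (at bench height). The short foot ends above it by a gap that differs each time, 6 to 11 mm. Left alone the machine stands level on the other three feet; about 2 to 4 N down on the cap above tips it until the short foot meets what is under it.
- corner_cap: Square grey cap 36 x 36 x 4 mm on top of the corner above the short foot (the other three corners carry the same). Origin: centre of its underside, 80 mm above the bench, at (+84, -84) mm in the centrifuge's frame.
- cap_top (a point): Centre of that cap's top face, 84 mm above the bench while the machine is level: press straight down here. It sinks by about the gap left under the foot; properly wedged, by no more than about 1 mm. A firm press is about 6 to 15 N.
- wedge: Loose black rubber wedge 120 x 50 mm, 130 g, right of the centrifuge, thin end roughly towards the short foot. Origin: centre of its underside; +x to the thin end. Ramp from 2 mm high at x = +60 to 16 mm at x = -30 mm, then a heel block 24 mm high to x = -60 with a flat upright back: push there. Slides with 1 to 2 N; snug, the push rises by several N (above 10 N it shoves the machine); friction holds it.
- reagent_jar: Bystander, leave alone: small amber jar, 42 mm across, 62 mm high, beside the wedge's lane on the robot's side. Origin: centre of its underside.
- stain_jar: Bystander, leave alone: small white jar, 36 mm across, 55 mm high, on the far side of the wedge's lane. Origin: centre of its underside.
- tube_rack: Bystander, leave alone: white tube rack, 70 x 120 mm, about 75 mm high with tubes, beyond the centrifuge. Origin: centre of its underside.
- glove_box: Bystander, leave alone: cardboard glove box 120 x 230 x 75 mm, at the left. Origin: centre of its underside.
- wash_bottle: Bystander, leave alone: white bottle, 68 mm across, 170 mm high, at the left. Origin: centre of its underside.
- soap: Bystander, leave alone: amber bottle, 60 mm across, 140 mm high, at the left. Origin: centre of its underside.
- tip_tray: Bystander, leave alone: grey divided tray 100 x 140 x 45 mm, far right. Origin: centre of its underside.
There are look-alikes about, which are no part of the job. There is more than one size of the wedge; the one meant has the size given above.

How it is judged:
On the way:
1. the thin end of the wedge is under the short foot (x of foot_spot in the frame of wedge between -0.03 and 0.055 m and y of foot_spot in the frame of wedge between -0.028 and 0.028 m), for 0.2 s.
At the end, for the whole second after the job is handed in: The wedge is under the short foot (foot centre within 28 mm of the wedge's middle line and behind its thin edge), the fingers press on that corner's cap with more than 5 N, the wedge carries more than 2 N of the machine, the machine is level within 0.015 rad and all is at rest (all of step 1 and contact force between the fingers and corner_cap above 5 N and contact force between wedge and centrifuge above 2 N and angle between centrifuge's own z axis and vertical below 0.015 rad and linear speed of each of centrifuge, wedge below 0.01 m/s); the arm keeps its last pose, push and grip.
It fails at once if the wedge is lifted off the bench or tipped up (height (world z) of wedge above 0.015 m or angle between wedge's own z axis and vertical above 0.3 rad).
It fails at once if the centrifuge is shoved more than 18 mm, lifted or tipped over (distance of centrifuge from where it was at the start of the episode above 0.018 m or height (world z) of centrifuge above 0.02 m or angle between centrifuge's own z axis and vertical above 0.15 rad).
It fails at once if a bystander is moved more than 25 mm (distance of any of reagent_jar, stain_jar, tube_rack, glove_box, wash_bottle, soap, tip_tray from where it was at the start of the episode above 0.025 m).
It also fails if it takes over 64 s, if anything falls off the work surface, if the arm or the gripper's body presses on something with over 40 N, if the wrist force passes 120 N, or if a joint passes its speed limit or range.

## Working session

There is one attempt and no reset: what is moved stays moved. The work goes in short steps, Python scripts to look and compute and a tool call to move; the robot and the scene stay as the last step left them, time stands still between calls to the robot, and variables do not carry over. Pictures are saved under pics/ and viewed, at most 10 in all, crops included, and the job is handed in when it is done.

Besides the shell and the picture viewer there is one more tool, called after "Emit:" as name(argument=value, ...), one argument or row to a line, values as JSON. jog_arm: Moves the arm, as the interface text tells. Its arguments: {"type":"object","properties":{"targets":{"type":"array","items":{"type":"array","items":{"type":"number"}}},"newtons":{"type":"number"}},"required":["targets"]}

```bash
mkdir -p pics && python3 - <<'E'
from plant import bot
import cv2,numpy as np
for n in("scene","top"):
    im=bot.grab_frame(n); cv2.imwrite(f"pics/{n}0.png",im[:,:,::-1])
    c=bot.calibration(n); print(n,np.round(c["camera_matrix"],1).tolist(),np.round(c["world_to_cam"],3).tolist(),[k for k in c])
    for t in("wedge","centrifuge","corner_cap","reagent_jar","stain_jar"):
        for r in bot.regions_of(n,t)[:4]: print(n,t,round(r["confidence"],2),np.round(r["box"]).tolist(),int(r["pixels"].sum()))
o=bot.get_obs();print(o["clock"],o["ee_pos"],o["eef_rot"],o["force"],bot.grip_point_offset)
E
```

```text
scene [[383.1, 0.0, 257.4], [0.0, 383.1, 192.0], [0.0, 0.0, 1.0]] [[0.589, 0.808, 0.01, -0.398], [-0.455, 0.321, 0.83, 0.177], [0.667, -0.494, 0.557, -1.529], [0.0, 0.0, 0.0, 1.0]] ['camera_matrix', 'world_to_cam']
scene wedge 0.67 [259.0, 264.0, 65.0, 45.0] 1564
scene wedge 0.61 [134.0, 236.0, 41.0, 40.0] 1116
scene wedge 0.27 [304.0, 142.0, 28.0, 44.0] 752
scene centrifuge 0.78 [262.0, 180.0, 89.0, 58.0] 3454
scene corner_cap 0.46 [222.0, 233.0, 12.0, 24.0] 234
scene reagent_jar 0.53 [216.0, 188.0, 10.0, 21.0] 254
scene stain_jar 0.7 [222.0, 232.0, 14.0, 27.0] 302
top [[387.8, 0.0, 255.5], [0.0, 387.8, 193.2], [0.0, 0.0, 1.0]] [[-0.002, -1.0, 0.024, 0.042], [0.998, -0.001, 0.06, -0.609], [-0.06, 0.024, 0.998, -1.144], [0.0, 0.0, 0.0, 1.0]] ['camera_matrix', 'world_to_cam']
top wedge 0.85 [363.0, 242.0, 52.0, 55.0] 1406
top wedge 0.66 [292.0, 221.0, 41.0, 22.0] 730
top centrifuge 0.72 [218.0, 238.0, 85.0, 86.0] 5509
top corner_cap 0.5 [251.0, 213.0, 12.0, 10.0] 140
top reagent_jar 0.52 [268.0, 257.0, 14.0, 17.0] 179
top stain_jar 0.66 [299.0, 192.0, 7.0, 10.0] 120
0.6 [ 0.1653564  -0.60274984  0.23134741] [3.11341819e+00 4.19192285e-01 1.22461155e-05] [-0.63824456 -0.04059739 -0.28135784] 0.0187
```

```bash
python3 - <<'E'
import cv2,numpy as np
a=cv2.imread("pics/top0.png");b=cv2.imread("pics/scene0.png")
cv2.imwrite("pics/top_c.png",cv2.resize(a[160:310,150:410],None,fx=3,fy=3,interpolation=cv2.INTER_CUBIC)) 
E
```

```text
(no output)
```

View pics/top_c.png

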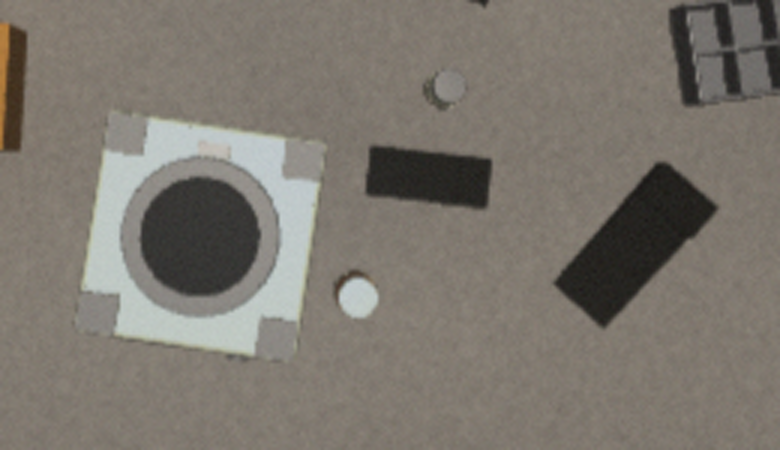

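View pics/scene0.png

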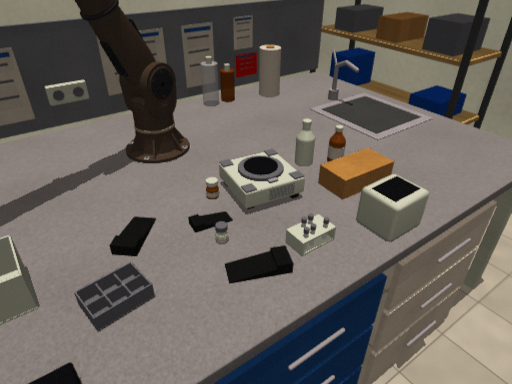

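The candidates for the wedge are the ones at top (292,221), top (363,242) and scene (259,264). At about 339 px/m, the first measures about 41 x 17 px, which is 120 x 50 mm. It lies between the two jars with its thin end towards the centrifuge, so it fits; the other two are larger. I'll fit the poses and check the chosen wedge in a crop.

```bash
cat > fit.py <<'E'
from plant import bot
import cv2,numpy as np
from scipy.optimize import minimize
C={n:bot.calibration(n) for n in("top","scene")}
def proj(n,P):
    c=C[n];p=np.c_[P,np.ones(len(P))]@c["world_to_cam"].T
    q=np.c_[p[:,0],-p[:,1],-p[:,2]]@c["camera_matrix"].T
    return q[:,:2]/q[:,2:]
def tf(v,P):
    x,y,a=v;R=np.array([[np.cos(a),-np.sin(a),0],[np.sin(a),np.cos(a),0],[0,0,1]])
    return P@R.T+[x,y,0]
W=np.array([[x,s*.025,z] for s in(-1,1) for x,z in((.06,0),(.06,.002),(-.03,.024),(-.06,.024),(-.06,0))])
CT=np.array([[sx*.105,sy*.105,z] for sx in(-1,1) for sy in(-1,1) for z in(.022,.08)])
def unproj(n,uv,z):
    c=C[n];M=c["world_to_cam"];d=np.linalg.inv(c["camera_matrix"])@[*uv,1];d=M[:3,:3].T@(d*[1,-1,-1]);o=-M[:3,:3].T@M[:3,3]
    return o+d*(z-o[2])/d[2]
S=8
def fit(n,mask,P,v0):
    big=cv2.resize(mask.astype(np.float32),None,fx=S,fy=S,interpolation=cv2.INTER_LINEAR)
    ys,xs=np.where(mask);x0,x1,y0,y1=(xs.min()-15)*S,(xs.max()+15)*S,(ys.min()-15)*S,(ys.max()+15)*S
    b=big[y0:y1,x0:x1]
    def cost(v):
        h=cv2.convexHull(((proj(n,tf(v,P))+.5)*S-[x0,y0]).astype(np.float32))
        m=np.zeros(b.shape,np.uint8);cv2.fillConvexPoly(m,np.round(h*16).astype(np.int32),1,shift=4)
        return np.abs(m-b).sum()/b.sum()
    v0=np.array(v0);sim=np.vstack([v0,v0+[.015,0,0],v0+[0,.015,0],v0+[0,0,.15]])
    r=minimize(cost,v0,method="Nelder-Mead",options=dict(initial_simplex=sim,xatol=1e-4,fatol=1e-5))
    return r.x,r.fun
def find_wedge(n,im,near,thr=60):
    """dark blob nearest to pixel 'near'"""
    g=cv2.GaussianBlur(im,(3,3),0).max(2)<thr
    k,l,s,c=cv2.connectedComponentsWithStats(g.astype(np.uint8))
    i=min((i for i in range(1,k) if s[i,4]>150),key=lambda i:np.hypot(*(c[i]-near)))
    return l==i
E
python3 - <<'E'
from fit import *
im=cv2.imread("pics/top0.png")
m=find_wedge("top",im,(292,221),75);print(m.sum(),im[221,292],im[200,275])
p=unproj("top",(292,221),.01);w,f=fit("top",m,W,[p[0],p[1],np.pi/2]);print("wedge",np.round(w,4),np.degrees(w[2]),f)
g=cv2.GaussianBlur(im,(3,3),0).min(2)
r=bot.regions_of("top","centrifuge")[0]["pixels"].astype(np.uint8);
h=cv2.convexHull(np.argwhere(r)[:,::-1].astype(np.int32));mm=np.zeros_like(r);cv2.fillConvexPoly(mm,h,1)
p=unproj("top",(218,238),.06);c,f=fit("top",mm>0,CT,[p[0],p[1],-.1]);print("cent",np.round(c,4),np.degrees(c[2]),f)
# caps: crop pixel corners /3 +offset -> outer corners at z=.08
for uv in((107,111),(326,143),(296,361),(75,328)): print(np.round(unproj("top",(uv[0]/3+150-.33,uv[1]/3+160-.33),.08),4))
for P in tf(c,np.array([[.105,.105,0],[.105,-.105,0],[-.105,-.105,0],[-.105,.105,0]])):print(np.round(P,4))
fs=tf(c,np.array([[.08,-.08,0],[.084,-.084,.084]]));print("foot,cap",np.round(fs,4))
for t,z,uv in(("reagent",.062,(358/3+150,298/3+160)),("stain",.055,(449/3+150,87/3+160))):print(t,np.round(unproj("top",uv,z),4))
s=cv2.imread("pics/scene0.png")
cw=proj("scene",tf(c,CT));ww=proj("scene",tf(w,W))
s4=cv2.resize(s[140:270,160:330],None,fx=4,fy=4,interpolation=cv2.INTER_CUBIC)
for q,col in((cw,(0,0,255)),(ww,(0,255,0)),(proj("scene",fs),(255,0,0))):
  for x in q:cv2.circle(s4,tuple(int(v) for v in (x-[160,140]+.5)*4),2,col,-1)
cv2.imwrite("pics/chk.png",s4)
E
```

```text
650 [36 39 39] [111 123 130]
wedge [ 0.5333 -0.0693  1.4468] 82.89558310324617 0.0762530043721199
cent [ 0.4778  0.151  -0.1602] -9.176433248800926 0.03098289854824543
[0.5953 0.2403 0.08  ]
[0.5648 0.0343 0.08  ]
[0.3617 0.0628 0.08  ]
[0.3933 0.2682 0.08  ]
[0.5982 0.2379 0.    ]
[0.5648 0.0306 0.    ]
[0.3574 0.0641 0.    ]
[0.3909 0.2714 0.    ]
foot,cap [[0.5441 0.0593 0.    ]
 [0.5474 0.0547 0.084 ]]
reagent [0.4167 0.0027 0.062 ]
stain [ 0.6185 -0.087   0.055 ]
```

View pics/chk.png

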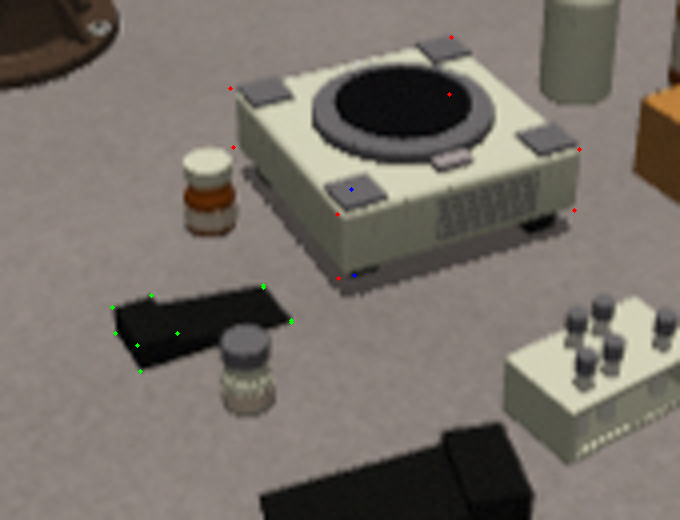

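The crop confirms it: the heel is on the right end, away from the centrifuge, and the wedge is in the lane between the jars. The centrifuge fit is a few mm off, so I'll refine it from its white rim.

```bash
cat >> fit.py <<'E'
def white_hull(n,im,box,thr):
    x,y,w,h=[int(v) for v in box];m=np.zeros(im.shape[:2],np.uint8)
    sub=(im.min(2)[y:y+h,x:x+w]>thr).astype(np.uint8)
    k,l,s,c=cv2.connectedComponentsWithStats(sub);i=1+np.argmax(s[1:,4])
    m[y:y+h,x:x+w]=l==i
    hull=cv2.convexHull(np.argwhere(m)[:,::-1].astype(np.int32));o=np.zeros_like(m);cv2.fillConvexPoly(o,hull,1);return o>0
E
python3 - <<'E'
from fit import *
im=cv2.imread("pics/top0.png");s=cv2.imread("pics/scene0.png")
for thr in(140,155,170):
  m=white_hull("top",im,(165,185,105,110),thr);c,f=fit("top",m,CT,[.4788,.1514,-.143]);print("top",thr,np.round(c,4),round(f,3),m.sum())
for thr in(125,135,145):
  m=white_hull("scene",s,(212,140,95,75),thr);c,f=fit("scene",m,CT,[.4788,.1514,-.143]);print("scene",thr,np.round(c,4),round(f,3),m.sum())
for n,i,near in(("top",im,(292,221)),("scene",s,(210,221))):
  for thr in(65,80):
    m=find_wedge(n,i,near,thr);w,f=fit(n,m,W,[.533,-.069,1.45]);print(n,thr,np.round(w,4),round(f,3),m.sum())
E
```

```text
top 140 [ 0.479   0.1521 -0.1541] 0.109 5100
top 155 [ 0.4793  0.152  -0.1388] 0.131 4992
top 170 [ 0.4796  0.1516 -0.1473] 0.152 4898
scene 125 [ 0.4162  0.2151 -0.1617] 0.147 3354
scene 135 [ 0.4182  0.1899 -0.4614] 0.459 2058
scene 145 [ 0.4162  0.1927 -0.5074] 0.483 2003
top 65 [ 0.5331 -0.0696  1.4502] 0.127 612
top 80 [ 0.5332 -0.0695  1.4515] 0.068 661
scene 65 [ 0.5327 -0.0689  1.4708] 0.206 496
scene 80 [ 0.534  -0.0695  1.4557] 0.231 580
```

Emit:
jog_arm(
  targets=[
    [0, 0, 0, 0, 0, -6.8, 0],
    [0, 0, 0, 0, 0, -6.8, 0],
    [0, 0, 0, 0, 0, -6.8, 0],
    [0, 0, 0, 0, 0, -6.8, 0],
    [0, 0, 0, 0, 0, -6.8, 0],
    [0, 0, 0, 0, 0, -6.8, 0],
    [0, 0, 0, 0, 0, -6.8, 0],
    [0, 0, 0, 0, 0, -6.8, 0],
    [0, 0, 0, 0, 0, -6.8, 0],
    [0, 0, 0, 0, 0, -6.8, 0],
    [0, 0, 0, 0, 0, 0, 0],
    [0, 0, 0, 0, 0, 0, 0],
  ],
  newtons=60,
)

```text
clock: 1.65
ee_pos: [0.1652, -0.6028, 0.2313]
eef_rot: [2.351, 2.084, 0.0]
force: [0.7, -0.2, -0.1]
opening: 0.0003
finger_force: 0.0
```

Emit:
jog_arm(
  targets=[
    [2.6, 1.7, 0, 0, 0, 0, 0],
    [2.6, 1.7, 0, 0, 0, 0, 0],
    [2.6, 1.7, 0, 0, 0, 0, 0],
    [2.6, 1.7, 0, 0, 0, 0, 0],
    [2.6, 1.7, 0, 0, 0, 0, 0],
    [2.6, 1.7, 0, 0, 0, 0, 0],
    [2.6, 1.7, 0, 0, 0, 0, 0],
    [2.6, 1.7, 0, 0, 0, 0, 0],
    [2.6, 1.7, 0, 0, 0, 0, 0],
    [2.6, 1.7, 0, 0, 0, 0, 0],
    [2.6, 1.7, 0, 0, 0, 0, 0],
    [2.6, 1.7, 0, 0, 0, 0, 0],
    [2.6, 1.7, 0, 0, 0, 0, 0],
    [2.6, 1.7, 0, 0, 0, 0, 0],
    [2.6, 1.7, 0, 0, 0, 0, 0],
    [2.6, 1.7, 0, 0, 0, 0, 0],
    [2.6, 1.7, 0, 0, 0, 0, 0],
    [2.6, 1.7, 0, 0, 0, 0, 0],
    [0, 0, 0, 0, 0, 0, 0],
    [0, 0, 0, 0, 0, 0, 0],
  ],
)

```text
clock: 3.32
ee_pos: [0.5246, -0.1713, 0.2313]
eef_rot: [-2.346, -2.089, -0.001]
force: [-0.5, -0.8, 0.1]
opening: -0.0004
finger_force: 0.0
```

```bash
cat > where.py <<'E'
import sys,numpy as np
from plant import bot
from scipy.spatial.transform import Rotation as R
def rep(t=None):
    o=bot.get_obs();M=R.from_rotvec(o["eef_rot"]).as_matrix()
    print("t",round(o["clock"],2),"pos",np.round(o["ee_pos"],4),"F",np.round(o["force"],2),"open",round(float(o["opening"]),4),"xang",round(float(np.degrees(np.arctan2(M[1,0],M[0,0]))),2),"zax",np.round(M[:,2],4))
    if t is not None: print("tool cm to target",np.round(M.T@(np.array(t)-o["ee_pos"])*100,2))
if __name__=="__main__": rep([float(a) for a in sys.argv[1:]] or None)
E
python3 where.py .5214 -.169 .008
```

```text
t 3.32 pos [ 0.5246 -0.1713  0.2313] F [-0.46 -0.78  0.14] open -0.0004 xang 83.36 zax [ 3.e-04  7.e-04 -1.e+00]
tool cm to target [ 0.18 -0.35 22.33]
```

Emit:
jog_arm(
  targets=[
    [0, -0.35, 3, 0, 0, 0, 0],
    [0, 0, 3, 0, 0, 0, 0],
    [0, 0, 3, 0, 0, 0, 0],
    [0, 0, 3, 0, 0, 0, 0],
    [0, 0, 3, 0, 0, 0, 0],
    [0, 0, 3, 0, 0, 0, 0],
    [0, 0, 2, 0, 0, 0, 0],
    [0, 0, 1.3, 0, 0, 0, 0],
    [0, 0, 1, 0, 0, 0, 0],
    [0, 0, 0, 0, 0, 0, 0],
    [0, 0, 0, 0, 0, 0, 0],
  ],
)

```text
clock: 4.23
ee_pos: [0.5198, -0.1738, 0.0084]
eef_rot: [-2.349, -2.086, 0.001]
force: [0.5, -0.1, 0.7]
opening: 0.0004
finger_force: 0.0
```

```bash
python3 - <<'E'
from fit import *
import where
im=bot.grab_frame("top")[:,:,::-1].copy();cv2.imwrite("pics/t1.png",im)
cv2.imwrite("pics/t1c.png",cv2.resize(im[180:280,230:350],None,fx=5,fy=5,interpolation=cv2.INTER_CUBIC))
where.rep()
E
```

```text
t 4.28 pos [ 0.5204 -0.1737  0.009 ] F [ 0.53 -0.5   0.99] open 0.0 xang 83.25 zax [ 8.e-04 -6.e-04 -1.e+00]
```

View pics/t1c.png

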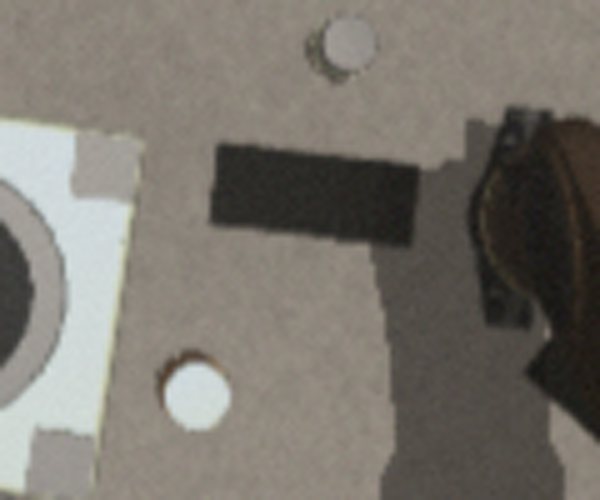

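The top crop shows the fingers behind the heel at (480,220), on the wedge's line, with both jars clear. Now I'll push.

Emit:
jog_arm(
  targets=[
    [1, 0, 0, 0, 0, 0, 0],
    [1, 0, 0, 0, 0, 0, 0],
    [0.6, 0, 0, 0, 0, 0, 0],
    [0.4, 0, 0, 0, 0, 0, 0],
    [0.4, 0, 0, 0, 0, 0, 0],
    [0.4, 0, 0, 0, 0, 0, 0],
    [0.4, 0, 0, 0, 0, 0, 0],
    [0.4, 0, 0, 0, 0, 0, 0],
    [0.4, 0, 0, 0, 0, 0, 0],
    [0.4, 0, 0, 0, 0, 0, 0],
    [0.4, 0, 0, 0, 0, 0, 0],
    [0.4, 0, 0, 0, 0, 0, 0],
    [0.4, 0, 0, 0, 0, 0, 0],
    [0.4, 0, 0, 0, 0, 0, 0],
    [0.4, 0, 0, 0, 0, 0, 0],
    [0.4, 0, 0, 0, 0, 0, 0],
  ],
)

```text
clock: 5.62
ee_pos: [0.5292, -0.0951, 0.0083]
eef_rot: [2.347, 2.089, -0.0]
force: [-0.3, -3.3, 2.2]
opening: 0.0
finger_force: 1.3
```

```bash
python3 - <<'E'
from fit import *
import where
im=bot.grab_frame("top")[:,:,::-1].copy();cv2.imwrite("pics/t2.png",im)
where.rep()
cv2.imwrite("pics/t2c.png",cv2.resize(im[180:280,230:350],None,fx=5,fy=5,interpolation=cv2.INTER_CUBIC))
E
```

```text
t 5.67 pos [ 0.5293 -0.0939  0.0083] F [-1.21 -0.49  1.09] open 0.0 xang 83.4 zax [ 1.e-04  8.e-04 -1.e+00]
```

View pics/t2c.png

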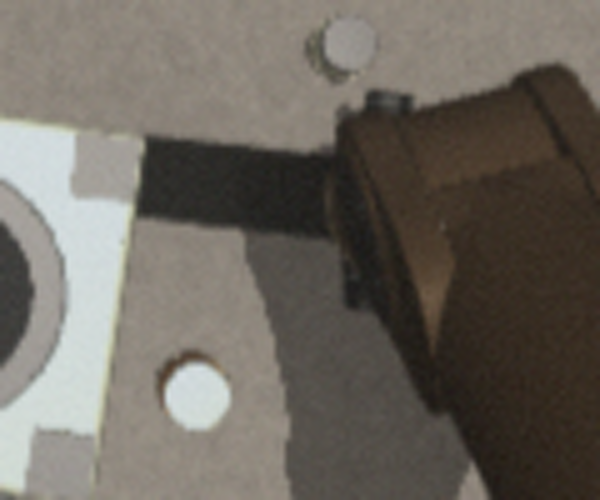

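The wedge slides straight, with its thin end now just reaching the machine's edge (crop 140,180). About 40 to 70 mm remain.

Emit:
jog_arm(
  targets=[
    [0.4, 0, 0, 0, 0, 0, 0],
    [0.4, 0, 0, 0, 0, 0, 0],
    [0.4, 0, 0, 0, 0, 0, 0],
    [0.4, 0, 0, 0, 0, 0, 0],
    [0.4, 0, 0, 0, 0, 0, 0],
    [0.4, 0, 0, 0, 0, 0, 0],
    [0.4, 0, 0, 0, 0, 0, 0],
    [0.4, 0, 0, 0, 0, 0, 0],
    [0.2, 0, 0, 0, 0, 0, 0],
  ],
)

```text
clock: 6.42
ee_pos: [0.5332, -0.0608, 0.0083]
eef_rot: [-2.346, -2.089, -0.0]
force: [-0.3, -0.9, -0.1]
opening: 0.0
finger_force: 0.4
```

Emit:
jog_arm(
  targets=[
    [0.2, 0, 0, 0, 0, 0, 0],
    [0.2, 0, 0, 0, 0, 0, 0],
  ],
)

```text
clock: 6.58
ee_pos: [0.5336, -0.0577, 0.0083]
eef_rot: [2.347, 2.089, -0.0]
force: [-0.3, -1.1, -0.1]
opening: 0.0003
finger_force: 0.4
```

Emit:
jog_arm(
  targets=[
    [0.2, 0, 0, 0, 0, 0, 0],
    [0.2, 0, 0, 0, 0, 0, 0],
  ],
)

```text
clock: 6.75
ee_pos: [0.534, -0.0538, 0.0083]
eef_rot: [2.347, 2.088, -0.0]
force: [0.2, -0.9, -0.8]
opening: 0.0003
finger_force: 0.3
```

Emit:
jog_arm(
  targets=[
    [0.2, 0, 0, 0, 0, 0, 0],
    [0.2, 0, 0, 0, 0, 0, 0],
  ],
)

```text
clock: 6.92
ee_pos: [0.5345, -0.0497, 0.0083]
eef_rot: [-2.347, -2.089, 0.0]
force: [-0.1, -0.3, 0.1]
opening: 0.0002
finger_force: 0.3
```

Emit:
jog_arm(
  targets=[
    [0.2, 0, 0, 0, 0, 0, 0],
    [0.2, 0, 0, 0, 0, 0, 0],
  ],
)

```text
clock: 7.08
ee_pos: [0.535, -0.0457, 0.0083]
eef_rot: [-2.347, -2.089, 0.0]
force: [-0.4, -0.7, -1.3]
opening: 0.0003
finger_force: 0.3
```

Emit:
jog_arm(
  targets=[
    [0.2, 0, 0, 0, 0, 0, 0],
    [0.2, 0, 0, 0, 0, 0, 0],
  ],
)

```text
clock: 7.25
ee_pos: [0.5354, -0.0417, 0.0083]
eef_rot: [2.347, 2.089, -0.0]
force: [-0.2, -0.4, -1.0]
opening: -0.0001
finger_force: 0.3
```

Emit:
jog_arm(
  targets=[
    [0.2, 0, 0, 0, 0, 0, 0],
    [0.2, 0, 0, 0, 0, 0, 0],
  ],
)

```text
clock: 7.42
ee_pos: [0.5359, -0.0377, 0.0083]
eef_rot: [2.347, 2.089, -0.0]
force: [0.6, -0.6, -0.6]
opening: 0.0004
finger_force: 0.3
```

Emit:
jog_arm(
  targets=[
    [0.2, 0, 0, 0, 0, 0, 0],
    [0.2, 0, 0, 0, 0, 0, 0],
  ],
)

```text
clock: 7.58
ee_pos: [0.5364, -0.0338, 0.0083]
eef_rot: [2.347, 2.089, -0.0]
force: [0.3, -0.9, -0.5]
opening: -0.0
finger_force: 0.3
```

Emit:
jog_arm(
  targets=[
    [0.2, 0, 0, 0, 0, 0, 0],
    [0.1, 0, 0, 0, 0, 0, 0],
  ],
)

```text
clock: 7.75
ee_pos: [0.5368, -0.0306, 0.0083]
eef_rot: [2.346, 2.089, 0.0]
force: [-0.6, -1.1, 0.0]
opening: -0.0001
finger_force: 0.4
```

Emit:
jog_arm(
  targets=[
    [0.2, 0, 0, 0, 0, 0, 0],
    [0.1, 0, 0, 0, 0, 0, 0],
  ],
)

```text
clock: 7.92
ee_pos: [0.537, -0.028, 0.0083]
eef_rot: [2.347, 2.088, -0.0]
force: [-0.5, -3.8, 0.4]
opening: -0.0001
finger_force: 1.6
```

Emit:
jog_arm(
  targets=[
    [0.1, 0, 0, 0, 0, 0, 0],
    [0, 0, 0, 0, 0, 0, 0],
  ],
)

```text
clock: 8.08
ee_pos: [0.5371, -0.0277, 0.0083]
eef_rot: [2.347, 2.088, -0.001]
force: [-1.0, -4.1, 2.1]
opening: -0.0
finger_force: 2.1
```

```bash
python3 - <<'E'
from fit import *
import where
where.rep()
im=bot.grab_frame("top")[:,:,::-1].copy();cv2.imwrite("pics/t3.png",im)
o=cv2.imread("pics/top0.png")
for i in(o,im):
    r=[fit("top",white_hull("top",i,(165,185,105,110),t),CT,[.4788,.1514,-.143])[0] for t in(140,155)];print(np.round(r,4).tolist())
where.rep()
s=bot.grab_frame("scene")[:,:,::-1].copy();cv2.imwrite("pics/s3c.png",cv2.resize(s[140:270,160:330],None,fx=4,fy=4,interpolation=cv2.INTER_CUBIC))
E
```

```text
t 8.08 pos [ 0.5371 -0.0277  0.0083] F [-1.   -4.09  2.14] open -0.0 xang 83.31 zax [-3.e-04 -9.e-04 -1.e+00]
[[0.479, 0.1521, -0.1541], [0.4793, 0.152, -0.1388]]
[[0.4788, 0.1522, -0.1513], [0.479, 0.1523, -0.1501]]
t 8.13 pos [ 0.537  -0.0277  0.0083] F [-0.08 -3.85  1.07] open 0.0 xang 83.31 zax [-3.e-04 -8.e-04 -1.e+00]
```

View pics/s3c.png

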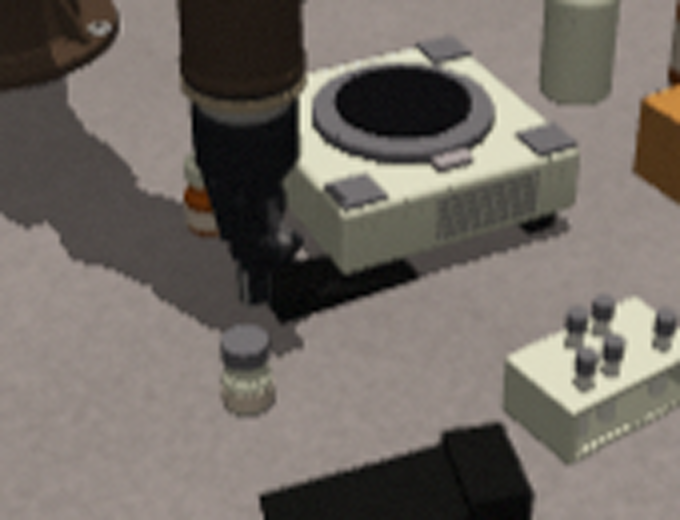

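The wedge is under the short foot and resisting at about 4 N, and the centrifuge has not moved. I'll push it slightly snugger.

Emit:
jog_arm(
  targets=[
    [0.1, 0, 0, 0, 0, 0, 0],
    [0, 0, 0, 0, 0, 0, 0],
  ],
)

```text
clock: 8.35
ee_pos: [0.5371, -0.0273, 0.0083]
eef_rot: [2.347, 2.087, -0.002]
force: [-1.2, -7.0, 1.8]
opening: -0.0003
finger_force: 3.5
```

Emit:
jog_arm(
  targets=[
    [0.1, 0, 0, 0, 0, 0, 0],
    [0, 0, 0, 0, 0, 0, 0],
  ],
)

```text
clock: 8.52
ee_pos: [0.5371, -0.0271, 0.0083]
eef_rot: [2.348, 2.086, -0.003]
force: [-0.8, -8.7, 2.9]
opening: 0.0001
finger_force: 4.6
```

Emit:
jog_arm(
  targets=[
    [-0.5, 0, 0, 0, 0, 0, 0],
    [-1, 0, 0, 0, 0, 0, 0],
    [-1, 0, 0, 0, 0, 0, 0],
    [-1, 0, 0, 0, 0, 0, 0],
    [0, 0, -2, 0, 0, 0, 0],
    [0, 0, -3, 0, 0, 0, 0],
    [0, 0, -3, 0, 0, 0, 0],
    [0, 0, -3, 0, 0, 0, 0],
    [0, 0, -2, 0, 0, 0, 0],
    [0, 0, 0, 0, 0, 0, 0],
  ],
)

```text
clock: 9.35
ee_pos: [0.5358, -0.0605, 0.1426]
eef_rot: [2.344, 2.084, 0.008]
force: [0.6, -0.4, -0.0]
opening: 0.0
finger_force: 0.0
```

```bash
python3 - <<'E'
from fit import *
import where
where.rep([.5499,.0566,.1])
s=bot.grab_frame("scene")[:,:,::-1].copy();t=bot.grab_frame("top")[:,:,::-1].copy();cv2.imwrite("pics/t4.png",t)
a=cv2.resize(s[150:230,190:320],(520,320),interpolation=cv2.INTER_CUBIC)
cv2.imwrite("pics/s4c.png",np.vstack([a,cv2.resize(t[190:260,210:340],(520,280),interpolation=cv2.INTER_CUBIC)]))
E
```

```text
t 9.35 pos [ 0.5358 -0.0605  0.1426] F [ 0.64 -0.42 -0.05] open 0.0 xang 83.3 zax [ 7.e-03 -5.e-04 -1.e+00]
tool cm to target [1.179e+01 1.000e-02 4.270e+00]
```

View pics/s4c.png

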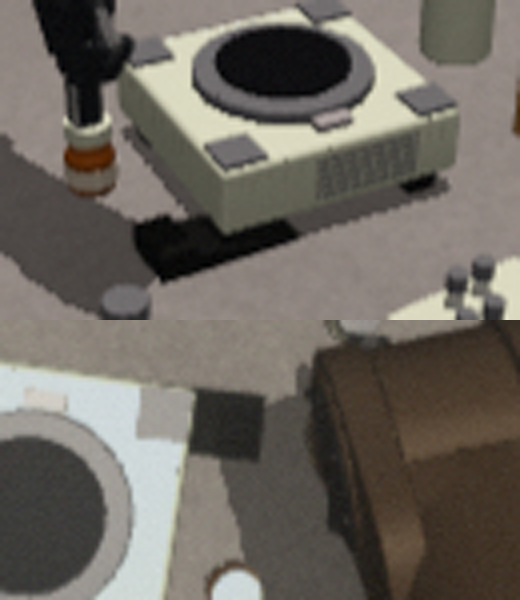

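The wedge stays put with its heel visible beside the foot (bottom half, 228,425), and the jars are untouched. Next I'll press the cap.

Emit:
jog_arm(
  targets=[
    [2, 0, 0, 0, 0, 0, 0],
    [3, 0, 0, 0, 0, 0, 0],
    [3, 0, 0, 0, 0, 0, 0],
    [2.2, 0, 0, 0, 0, 0, 0],
    [1.6, 0, 0, 0, 0, 0, 0],
    [0, 0, 2, 0, 0, 0, 0],
    [0, 0, 1.5, 0, 0, 0, 0],
    [0, 0, 1, 0, 0, 0, 0],
    [0, 0, 0.5, 0, 0, 0, 0],
    [0, 0, 0, 0, 0, 0, 0],
    [0, 0, 0, 0, 0, 0, 0],
  ],
)

```text
clock: 10.37
ee_pos: [0.5469, 0.0571, 0.0881]
eef_rot: [-2.347, -2.088, 0.001]
force: [-0.3, -0.1, 0.5]
opening: 0.0001
finger_force: 0.0
```

```bash
python3 - <<'E'
from fit import *
import where
print(unproj("top",(210+41.25-.4,213.1),.084))
where.rep([.5499,.0566,.084])
E
```

```text
[0.5485241  0.05552533 0.084     ]
t 10.37 pos [0.5469 0.0571 0.0881] F [-0.29 -0.06  0.45] open 0.0001 xang 83.31 zax [-8.e-04 -1.e-04 -1.e+00]
tool cm to target [-0.02  0.3   0.41]
```

Emit:
jog_arm(
  targets=[
    [0, 0.2, 0, 0, 0, 0, 0],
    [0, 0, 0.2, 0, 0, 0, 0],
    [0, 0, 0.1, 0, 0, 0, 0],
    [0, 0, 0.1, 0, 0, 0, 0],
    [0, 0, 0, 0, 0, 0, 0],
  ],
)

```text
clock: 10.78
ee_pos: [0.549, 0.0572, 0.0843]
eef_rot: [2.347, 2.088, 0.0]
force: [-1.2, 0.4, -0.3]
opening: 0.0001
finger_force: 0.0
```

Emit:
jog_arm(
  targets=[
    [0, 0, 0.1, 0, 0, 0, 0],
    [0, 0, 0, 0, 0, 0, 0],
  ],
)

```text
clock: 10.95
ee_pos: [0.5491, 0.0571, 0.084]
eef_rot: [2.346, 2.088, 0.0]
force: [-2.6, -1.8, 8.6]
opening: 0.0002
finger_force: 4.1
```

Emit:
jog_arm(
  targets=[
    [0, 0, 0.1, 0, 0, 0, 0],
    [0, 0, 0, 0, 0, 0, 0],
  ],
)

```text
clock: 11.12
ee_pos: [0.5492, 0.057, 0.0839]
eef_rot: [2.346, 2.088, 0.0]
force: [-5.1, -2.0, 18.3]
opening: -0.0
finger_force: 9.0
```

Emit:
jog_arm(
  targets=[
    [0, 0, -0.06, 0, 0, 0, 0],
    [0, 0, 0, 0, 0, 0, 0],
    [0, 0, 0, 0, 0, 0, 0],
    [0, 0, 0, 0, 0, 0, 0],
    [0, 0, 0, 0, 0, 0, 0],
    [0, 0, 0, 0, 0, 0, 0],
    [0, 0, 0, 0, 0, 0, 0],
    [0, 0, 0, 0, 0, 0, 0],
  ],
)

```text
clock: 11.78
ee_pos: [0.5491, 0.0571, 0.0839]
eef_rot: [2.346, 2.088, 0.0]
force: [-4.3, -1.1, 11.8]
opening: -0.0003
finger_force: 5.8
```

```bash
python3 - <<'E'
from fit import *
import where
where.rep()
s=bot.grab_frame("scene")[:,:,::-1].copy()
cv2.imwrite("pics/s5c.png",cv2.resize(s[140:240,180:320],(700,500),interpolation=cv2.INTER_CUBIC))
where.rep()
E
```

```text
t 11.78 pos [0.5491 0.0571 0.0839] F [-4.33 -1.11 11.84] open -0.0003 xang 83.33 zax [ 8.e-04 -6.e-04 -1.e+00]
t 11.83 pos [0.5492 0.0571 0.0839] F [-3.75 -2.1  11.5 ] open 0.0001 xang 83.34 zax [ 8.e-04 -5.e-04 -1.e+00]
```

View pics/s5c.png

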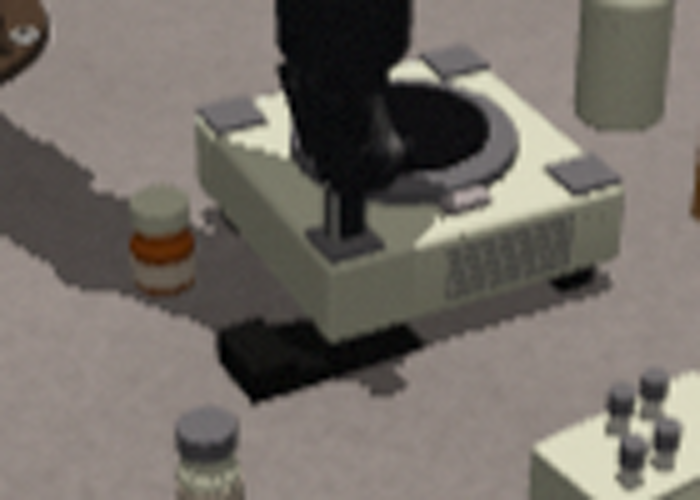

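The fingertips are on the cap (345,238), holding a steady 12 N with almost no sink. The wedge is under the foot and the jars haven't moved, so I'll hand it in.

```bash
python3 -c "
from plant import bot
print(bot.job_done())"
```

```text
the job is handed in; nothing more can be done
None
```

I pushed the wedge snug under the short foot and handed the job in while pressing about 12 N on the corner cap. The cap sank by well under 1 mm, the centrifuge stayed in place and the jars beside the lane looked unmoved, but the judge's verdict was not shown.

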